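# Wind the screw press down on a bar of stock

## Robot

A 7-joint arm with a two-finger parallel gripper is mounted at the origin on the work surface; the furniture and walls round the work are solid. World frame = base frame: x ahead of the robot, y to its left, z up, the work surface at z = 0. Lengths are in m, angles in rad, forces in N, time in s.
With the tool pointing down it reaches from about 0.4 to 0.925 m from the base axis. Payload 4.1 kg.
Tool frame: the origin (TCP) lies at the very end of the fingers, on their centre line; the grasp point (between the pads) lies 19 mm behind it; z points along the fingers, y is the line along which they close (so a half turn about z gives the same grasp; the last joint's range is limited). The gripper opens to 85 mm and grips with 20 to 120 N. Pads are 22 mm wide; open, the fingers measure 114 mm over their backs; the gripper's body (76 mm by 85 mm) begins 54 mm behind the grasp point. The pads swing forward as they close: fully open they stand 13 mm farther back than shut.
Start: joints at [-0.099, 0.398, 0.045, 1.537, -0.019, 1.207, -0.051], TCP at [0.65, 0, 0.231] pointing down, gripper open.
Joint ranges: [-2.82, 2.82], [-0.49, 2.23], [-1.37, 1.46], [0, 2.46], [-1.36, 4.5], [0.23, 2], [-2.94, 2.94]. Speed limits (rad/s): [2.57, 2.57, 3.14, 3.14, 3.14, 3.14, 3.14].

## Interface

Orientations are given as a 3x3 rotation matrix whose columns are the frame's x, y, z axes.
In Python, from station import ctrl gives the robot as it stands.
- The arm moves only by the tool step_arm, never from a script. Its argument "motion" is one flat list of numbers, 7 for each row, row after row: the finger opening in mm, from 0 to 85.4, then the shift along the tool's x, y, z as a fraction of full scale, then the turn, a rotation vector about the tool's x, y, z as a fraction of full scale. In form: [hand, dx, dy, dz, wx, wy, wz, hand, dx, dy, dz, wx, wy, wz, ...]. A call has 1 to 8 rows; each row is the pose to reach, as a shift and turn from the pose commanded when the call began, along the tool's axes at that moment; what a row does not reach only later rows make up. Full scale, the value 1, is 0.15 m for a shift and 90 degrees for a turn. A row lasts 1/8 s, in which the tool goes at most 62.5 mm and 10.7 degrees, less where a joint would pass 70% of its speed; a pose out of reach is approached as far as the arm can. A call with a number of a shift or a turn outside -1 to 1 is refused whole. A call with a gripper value outside its range is refused whole. The fingers move at their own pace and stop on an object; "squeeze" is the grip in N (left out, the last holds). Time passes only in rows, so rows that repeat a pose let the fingers close. It gives the time, the measured TCP pose, the force, the opening and the grip force at its end, in the units of the state.
- ctrl.sense(): the state, without advancing time (a new reading comes with each control period).
- ctrl.read_camera(name): name is "scene" or "side" or "wrist"; returns the picture (400x640x3 uint8, blue, green, red); there is no depth.
- ctrl.calibration(name): a dict with "fx", "fy", "cx", "cy" (pixels), "xyz" and "rotation" of the camera in the world; the wrist camera has in their place "mount" (4x4, takes a point from camera to tool coordinates, whose origin is the TCP and whose axes are the flange's). Camera axes: x right, y down, z forward; pixel columns grow to the right and rows downward; lengths in m; the calibration is good to about 2 mm. A picture is of the moment at which its call begins: read the wrist's pose just before it. calibration takes no time and is no camera call.
- ctrl.job_done(): hands the job in; it is judged then, once.
The state is a dict: "time_s": time; "joints": joint angles; "joint_velocities": joint speeds; "tau": joint torques, N m; "ee_pos": TCP position; "tcp_rot": TCP orientation; "wrist_force": force on the tool from outside, world axes, zero at the start; "moment": the same for the moment, N m; "width": finger opening in m; "grip_force": force on a finger pad.
Only numpy, scipy, OpenCV 4.12 (cv2) and the standard library are available. Lean on these libraries where they do the work, as an engineer would, in place of code of your own. Each camera call takes 0.05 s, during which the arm holds its last target. There are 200 camera calls.

## Task

Lay the square wooden bar on the bed of the screw press, between the two guide strips, and slide it fully home against the back stop under the screw. Then wind the press down on it with the T-handle, clockwise from above (easiest half a turn at a time, taking the other end of the T-bar for each half turn), until it is hand-tight: stop when the bar end takes a push of about 10 N and do not force it, because too much squeeze dents the wood. Leave the bar clamped square and home, and do not disturb the other things on the bench.

Things in the scene. Friction and masses are not known exactly. Their poses are not given: they have to be found in the camera images.
- press: bench screw press bolted to the worktop, dark blue-grey iron, about 225 x 86 x 187 mm. Origin on the worktop below the screw's axis; +x points from the open front (where work enters) to the column at the back, +y left, +z up. Base plate x -90 to +135, y -43 to +43 mm; its top, the bed, is 22 mm above the worktop. Low bolt heads (7 mm) sit in its four corners, clear of the channel
- bed_centre (a point): point on the bed below the screw (press x 0, y 0, z 22 mm), same axes as the press. Two steel guide strips 12 mm high, x -44 to +45 mm, leave a channel 42 mm wide (y -21 to +21 mm); their mouths flare outward by 9 mm from x -44 to -67 mm
- stop_face (a point): middle of the back stop's front face at bed height (press x +45, y 0, z 22 mm); the stop is 60 mm wide and 22 mm high and closes the channel
- boss_top (a point): top of the press's overarm on the screw's axis (press x 0, y 0, z 142 mm). The arm, underside z = 83 mm, runs from a round boss (46 mm across) over the axis back to the 28 mm column at x = +97 mm, whose top is at z = 187 mm
- t_handle: the steel screw with its T-bar and foot, one turning piece. Origin on the screw's axis. It turns clockwise seen from above to go down, 5 mm for each whole turn, and stays where it is left. Free running takes about 2 N at the bar end; once the foot bears on the work the push rises, to 10 N in about a sixth of a turn. It is felt only while turning: friction holds the screw when the hand stops
- bar_end_a (a point): centre of the steel ball (18 mm) at one end of the T-bar, a straight level round bar 11 mm thick that crosses the screw's axis; the balls are 140 mm apart centre to centre. At the start it points any way, its middle 169 to 172 mm above the worktop
- bar_end_b (a point): centre of the ball at the other end of the T-bar, alike
- foot (a point): centre of the underside of the screw's round foot (24 mm), on the axis; the foot turns with the screw and rubs on the work. At the start it is 3.5 to 5.8 mm above the top of the work once that lies in the press
- bar_stock: the loose square wooden bar (softwood offcut), 38 x 38 x 160 mm, about 0.14 kg. Origin at the centre of its underside. Its length lies 12 degrees (0.21 rad) counterclockwise of its own y axis. Home in the press its centre is at press x = -35 mm and its front 25 mm overhang the base plate
- stock_mid (a point): the centre of the wooden bar, 19 mm above its underside; its x axis runs along the bar's length, z up
- masking_tape: roll of masking tape lying flat, 100 mm across, 24 mm high, origin at the centre of its underside; a bystander, leave it
- tack_jar: glass jar of tacks, 60 mm across, 82 mm high, origin at the centre of its underside; a bystander, leave it
- spool_cream: white thread spool standing up, 48 mm across, 55 mm high, origin at the centre of its underside; a bystander, leave it

How it is judged:
By the outcome, as a careful person would: the job done as asked, in the order asked, and still so for the second after the job is handed in, with the robot touching nothing.
It also fails if it takes over 72 s, if anything falls off the work surface, if the arm or the gripper's body presses on something with over 40 N, if the wrist force passes 120 N, or if a joint passes its speed limit or range.

## Working session

There is one attempt and no reset: what is moved stays moved. The work goes in short steps, Python scripts to look and compute and a tool call to move; the robot and the scene stay as the last step left them, time stands still between calls to the robot, and variables do not carry over. Pictures are saved under pics/ and viewed, at most 10 in all, crops included, and the job is handed in when it is done.

Besides the shell and the picture viewer there is one more tool, called after "Request:" in YAML: its name, and indented under it one key for each argument. step_arm: Moves the arm, as the interface text tells. Shift numbers are shares of 0.15 m and turn numbers shares of 90 degrees, none past 1 either way. Its arguments: {"type":"object","properties":{"motion":{"type":"array"},"squeeze":{"type":"number"}},"required":["motion"]}

```bash
mkdir -p pics
python3 - <<'E'
from station import ctrl
import cv2,numpy as np
np.set_printoptions(precision=4,suppress=True)
for n in("scene","side","wrist"):
    cv2.imwrite(f"pics/{n}0.png",ctrl.read_camera(n)); print(n,ctrl.calibration(n))
s=ctrl.sense();print(s)
E
```

```text
scene {'fx': 435.4179928521076, 'fy': 435.4179928521076, 'cx': 318.6067215682354, 'cy': 198.97016777948613, 'xyz': array([0.1073, 0.5893, 0.8257]), 'rotation': array([[-0.8248, -0.3677,  0.4296],
       [-0.5653,  0.5565, -0.6089],
       [-0.0152, -0.7451, -0.6668]])}
side {'fx': 364.7547849628604, 'fy': 364.7547849628604, 'cx': 317.56589545801694, 'cy': 194.20553483198225, 'xyz': array([0.303 , 0.7147, 0.4913]), 'rotation': array([[-0.9372, -0.148 ,  0.3158],
       [-0.3486,  0.3684, -0.8618],
       [ 0.0112, -0.9178, -0.3969]])}
wrist {'fx': 327.0494852163511, 'fy': 327.0494852163511, 'cx': 319.38939738242055, 'cy': 203.14137185829682, 'mount': array([[-0.0002, -0.9473, -0.3203,  0.0836],
       [ 1.    , -0.0004,  0.0006,  0.0002],
       [-0.0007, -0.3203,  0.9473, -0.143 ],
       [ 0.    ,  0.    ,  0.    ,  1.    ]])}
{'time_s': 0.15, 'joints': array([-0.099 ,  0.399 ,  0.0451,  1.5376, -0.0187,  1.2069, -0.0507]), 'joint_velocities': array([-0.0015, -0.0023,  0.0002, -0.004 ,  0.0006,  0.0006,  0.0002]), 'tau': array([  0.0028, -47.5559,   1.3674, -25.4511,   0.0119,   0.0066,
        -0.    ]), 'ee_pos': array([0.6495, 0.    , 0.2305]), 'tcp_rot': array([[-0.0001,  1.    , -0.0015],
       [ 1.    ,  0.0001, -0.0001],
       [-0.0001, -0.0015, -1.    ]]), 'wrist_force': array([-0.1045,  0.3471,  0.0852]), 'moment': array([-0.026 , -0.0024, -0.0431]), 'grip_force': 0.0, 'width': 0.0851614457588769}
```

View pics/scene0.png

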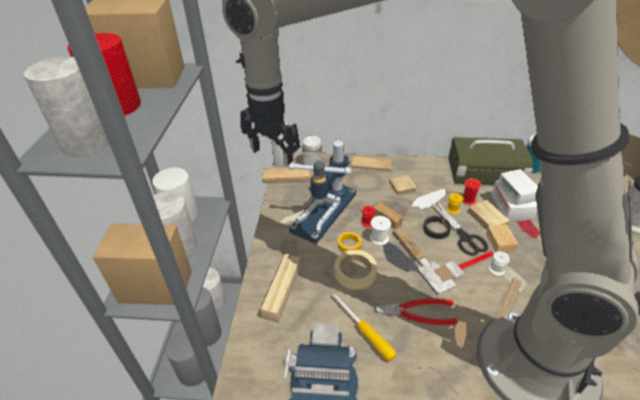

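View pics/side0.png

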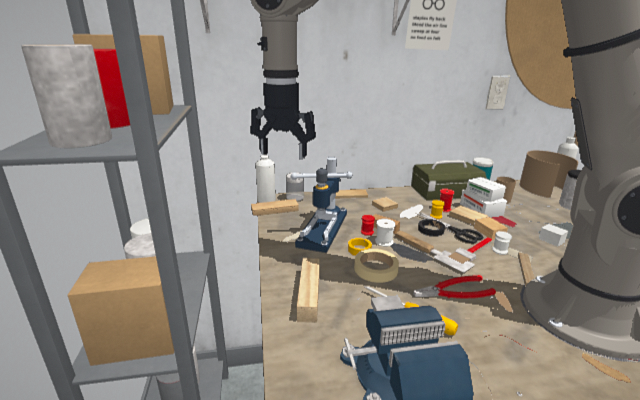

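The bar stock lies at scene px (280,287), the press at (322,210), and the T-handle at about (319,168). The tape is at (355,270). I'll zoom in next.

Run:
```python
import cv2,numpy as np
a=cv2.imread("pics/scene0.png")[125:325,250:380];b=cv2.imread("pics/side0.png")[145:345,250:380]
f=lambda i:cv2.resize(i,None,fx=3,fy=3,interpolation=cv2.INTER_CUBIC)
cv2.imwrite("pics/crop1.png",np.hstack([f(a),f(b)]))
```

```text
(no output)
```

View pics/crop1.png

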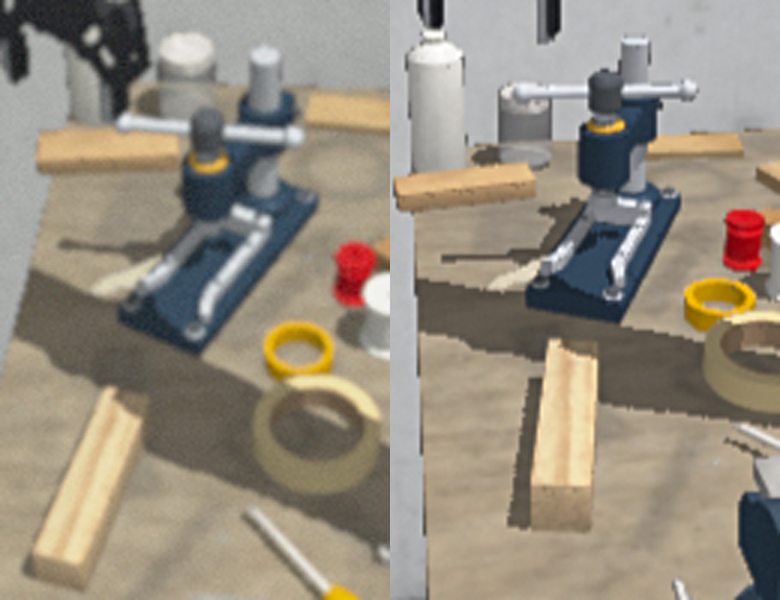

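View pics/wrist0.png

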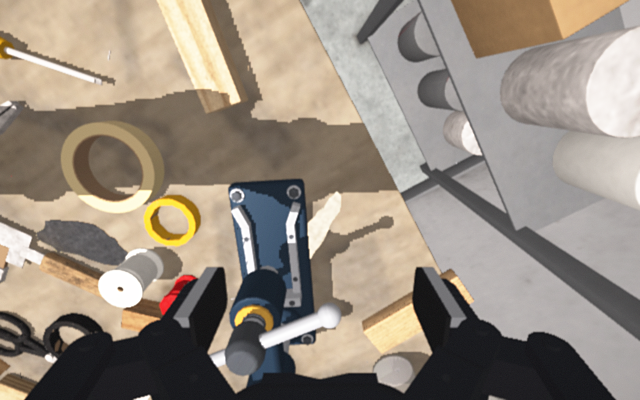

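```bash
cat > h.py <<'E'
import cv2,numpy as np
from scipy.optimize import least_squares
from station import ctrl
np.set_printoptions(precision=4,suppress=True)
def cam(n,s=None):
    c=ctrl.calibration(n); K=(c["fx"],c["fy"],c["cx"],c["cy"])
    if n!="wrist": return K,np.array(c["rotation"]),np.array(c["xyz"])
    T=np.eye(4);T[:3,:3]=s["tcp_rot"];T[:3,3]=s["ee_pos"];T=T@c["mount"]
    return K,T[:3,:3],T[:3,3]
def proj(c,P):
    K,R,t=c; q=(np.atleast_2d(P)-t)@R
    return np.c_[K[0]*q[:,0]/q[:,2]+K[2],K[1]*q[:,1]/q[:,2]+K[3]]
def place(p,M):
    c,s=np.cos(p[2]),np.sin(p[2]); M=np.atleast_2d(M)
    return np.c_[p[0]+c*M[:,0]-s*M[:,1],p[1]+s*M[:,0]+c*M[:,1],M[:,2]]
def ray(c,px,z):
    K,R,t=c; d=R@[(px[0]-K[2])/K[0],(px[1]-K[3])/K[1],1]; return t+d*(z-t[2])/d[2]
def fit(obs,p0):
    "obs: list of (cam, model point, pixel)"
    f=lambda p:np.concatenate([proj(c,place(p,np.array(m)))[0]-px for c,m,px in obs])
    r=least_squares(f,p0,loss="soft_l1",f_scale=2); print(r.x,np.degrees(r.x[2]));print(f(r.x).reshape(-1,2).round(1).tolist()); return r.x
E
python3 - <<'E'
from h import *
s=ctrl.sense();C={n:cam(n,s) for n in("scene","side","wrist")}
F1,F2,B2,B1,CT=(-.09,.043,.022),(-.09,-.043,.022),(.135,-.043,.022),(.135,.043,.022),(.097,0,.187)
o=[("wrist",F1,(303,180)),("wrist",F2,(231,184)),("wrist",B1,(314,343)),("scene",F1,(290.3,228.3)),("scene",F2,(317,237.7)),("scene",B2,(356,191.7)),
("side",F1,(295.7,242)),("side",F2,(327.3,246.3)),("side",B2,(347,208.3)),("side",CT,(332,158.3)),("scene",CT,(338.3,141.7))]
p=fit([(C[a],m,q) for a,m,q in o],[.65,-.1,-1.57])
# bar_stock: model x along length
h,w,z=.08,.019,.038
o=[("scene",(h,w,z),(286.3,254.5)),("scene",(h,-w,z),(299,257)),("scene",(-h,w,z),(261,309.3)),("scene",(-h,-w,z),(277.3,314)),
("side",(h,w,z),(302.7,258.3)),("side",(h,-w,z),(319,259.3)),("side",(-h,w,z),(297,306.3)),("side",(-h,-w,z),(317.3,307.7)),
("scene",(-h,w,0),(261.7,315.7)),("side",(-h,w,0),(297,320.7)),("side",(-h,-w,0),(317.3,322)),("wrist",(h,w,z),(241,101)),("wrist",(h,-w,z),(206,108))]
b=fit([(C[a],m,q) for a,m,q in o],[.7,.2,-1.57])
for n,q in(("scene",[(291.3,165.7),(348,170.3)]),("side",[(292.3,175.3),(350,174.7)]),("wrist",[(330,316)])):
    print(n,[ray(C[n],x,.1705) for x in q])
for nm,o in(("stock in press",b),):
    d=b[:2]-p[:2];a=p[2];print((np.cos(a)*d[0]+np.sin(a)*d[1],-np.sin(a)*d[0]+np.cos(a)*d[1]),b[2]-a)
for n,px,zz in(("wrist",(112,167),.024),("wrist",(130,290),0.0)): print("tape/spool",ray(C[n],px,zz))
E
```

```text
[ 0.5928 -0.1006 -1.5174] -86.94270522269711
[[-0.4, 0.2], [-5.5, 0.2], [0.4, 1.2], [-3.4, -0.8], [-1.8, 2.3], [1.0, -2.2], [-2.3, -1.5], [-0.9, -0.1], [0.3, 0.1], [-0.5, -0.7], [-0.3, 1.7]]
[ 0.5281  0.1461 -1.2347] -70.74209713029889
[[-2.1, -0.6], [0.5, -0.1], [-0.8, 0.2], [-0.2, -0.6], [-0.9, -0.9], [-0.2, -1.5], [-0.4, -0.3], [0.0, -1.2], [0.3, 3.9], [-0.2, 1.4], [-0.2, 0.6], [-0.6, -1.1], [-0.8, 5.1]]
scene [array([ 0.6554, -0.0735,  0.1705]), array([ 0.5289, -0.1347,  0.1705])]
side [array([ 0.6589, -0.0705,  0.1705]), array([ 0.5254, -0.1295,  0.1705])]
wrist [array([ 0.6576, -0.0733,  0.1705])]
(np.float64(-0.24978791818015014), np.float64(-0.05152105692365825)) 0.2827539520375868
tape/spool [0.424  0.0069 0.024 ]
tape/spool [ 0.3986 -0.1642  0.    ]
```

The wrist view shows the press front corners at (231,184) and (303,180) and one T-bar ball at (330,316). I'm moving over the stock for a closer look.

Request:
step_arm:
  motion: [85, 0.35, -0.3, 0.1, 0, 0, -0.1, 85, 0.7, -0.6, 0.1, 0, 0, -0.214, 85, 1, -0.9, 0.1, 0, 0, -0.214, 85, 1, -0.9, 0.1, 0, 0, -0.214, 85, 1, -0.9, 0.1, 0, 0, -0.214, 85, 1, -0.9, 0.1, 0, 0, -0.214]
  squeeze: 40

```text
time_s: 0.9
ee_pos: [0.5163, 0.1481, 0.2163]
tcp_rot: [[-0.327, 0.945, 0.001], [0.945, 0.327, -0.001], [-0.001, 0.001, -1.0]]
wrist_force: [-0.5, 0.5, 0.5]
width: 0.0848
grip_force: 0.0
```

Run:
```python
from h import *
s=ctrl.sense();print(s["ee_pos"],s["tcp_rot"],s["joint_velocities"]);im=ctrl.read_camera("wrist");cv2.imwrite("pics/w1.png",im)
C=cam("wrist",s)
for p in ([.528,.146,-1.235],):print(proj(C,place(p,[(.08,.019,.038),(.08,-.019,.038),(-.08,.019,.038),(-.08,-.019,.038)])))
```

```text
[0.5163 0.1481 0.2163] [[-0.3272  0.945   0.0009]
 [ 0.945   0.3272 -0.0009]
 [-0.0011  0.0005 -1.    ]] [ 0.0107  0.0078  0.0042 -0.0047 -0.0041  0.0016 -0.0024]
[[345.578  255.2208]
 [310.9264 255.325 ]
 [349.5116 102.6549]
 [309.0553 102.7692]]
```

View pics/w1.png

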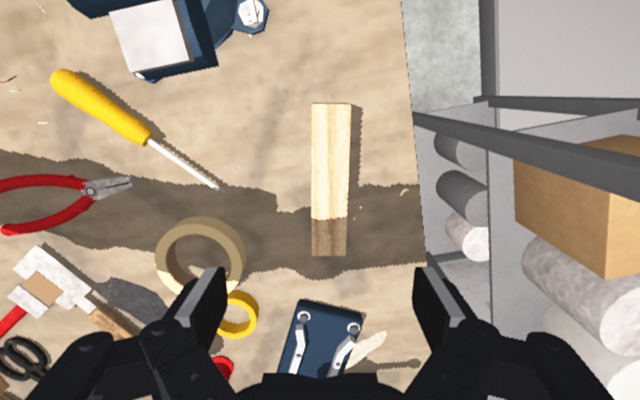

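The stock's corners are at (312,103), (350,103), (311,256) and (347,256), as the fit predicted. I'll descend onto it now.

Request:
step_arm:
  motion: [85, 0.33, 0.07, 0.2, 0, 0, 0, 85, 0.33, 0.07, 0.6, 0, 0, 0, 85, 0.33, 0.07, 1, 0, 0, 0, 85, 0.33, 0.07, 1, 0, 0, 0]

```text
time_s: 1.45
ee_pos: [0.5056, 0.197, 0.062]
tcp_rot: [[-0.328, 0.945, -0.01], [0.945, 0.328, -0.005], [-0.002, -0.011, -1.0]]
wrist_force: [0.0, -0.0, 0.5]
width: 0.0849
grip_force: 0.0
```

Request:
step_arm:
  motion: [85, 0, 0, 0.2, 0, 0, 0, 85, 0, 0, 0.34, 0, 0, 0, 85, 0, 0, 0.34, 0, 0, 0, 38, 0, 0, 0.34, 0, 0, 0, 30, 0, 0, 0.34, 0, 0, 0, 30, 0, 0, 0.34, 0, 0, 0, 30, 0, 0, 0.34, 0, 0, 0]

```text
time_s: 2.33
ee_pos: [0.5099, 0.2006, 0.0168]
tcp_rot: [[-0.33, 0.944, 0.003], [0.944, 0.33, 0.001], [0.0, 0.003, -1.0]]
wrist_force: [-0.8, -0.5, 5.3]
width: 0.037
grip_force: 41.7
```

Run:
```python
from h import *
s=ctrl.sense();print({k:s[k] for k in("time_s","ee_pos","tcp_rot","wrist_force","width","grip_force")})
R=np.array([[-0.3272,0.945,0.0009],[0.945,0.3272,-0.0009],[-0.0011,0.0005,-1]])
C=cam("wrist",dict(ee_pos=np.array([.5163,.1481,.2163]),tcp_rot=R))
print("press corners seen from w1",ray(C,(299,299),.022),ray(C,(361,308),.022),place([.5928,-.1006,-1.5174],[(-.09,-.043,.022),(-.09,.043,.022)]))
```

```text
{'time_s': 2.325, 'ee_pos': array([0.5099, 0.2006, 0.0168]), 'tcp_rot': array([[-0.3297,  0.9441,  0.0026],
       [ 0.9441,  0.3297,  0.0009],
       [ 0.    ,  0.0028, -1.    ]]), 'wrist_force': array([-0.8256, -0.5247,  5.2703]), 'width': 0.036997255693177515, 'grip_force': 41.743927001953125}
press corners seen from w1 [ 0.5439 -0.0045  0.022 ] [0.6195 0.0079 0.022 ] [[ 0.5451 -0.013   0.022 ]
 [ 0.6309 -0.0084  0.022 ]]
```

Request:
step_arm:
  motion: [30, 0, 0, -0.2, 0, 0, 0, 30, 0, 0, -0.33, 0, 0, 0, 30, -0.28, 0.15, -0.33, 0, 0, 0.09, 30, -0.56, 0.296, -0.33, 0, 0, 0.181, 30, -0.56, 0.296, -0.33, 0, 0, 0.181, 30, -0.56, 0.296, -0.33, 0, 0, 0.181, 30, -0.56, 0.296, -0.33, 0, 0, 0.181]

```text
time_s: 3.2
ee_pos: [0.5771, 0.137, 0.0646]
tcp_rot: [[-0.054, 0.999, -0.001], [0.999, 0.054, 0.001], [0.001, -0.001, -1.0]]
wrist_force: [0.5, 0.5, -0.9]
width: 0.0367
grip_force: 40.9
```

Run:
```python
from h import *
s=ctrl.sense();print(s["ee_pos"],s["tcp_rot"],s["wrist_force"],s["grip_force"]);
np.savez("s2.npz",ee_pos=s["ee_pos"],tcp_rot=s["tcp_rot"])
w=ctrl.read_camera("wrist");a=ctrl.read_camera("scene");cv2.imwrite("pics/w2.png",w);cv2.imwrite("pics/sc2.png",a)
f=lambda i,k:cv2.resize(i,None,fx=k,fy=k,interpolation=cv2.INTER_CUBIC)
print(w[200:400,220:420].shape)
cv2.imwrite("pics/m2.png",np.hstack([f(w[100:400,220:420],2)[:600],f(a[130:330,260:390],3)]))
```

```text
[0.5771 0.137  0.0646] [[-0.0544  0.9985 -0.0011]
 [ 0.9985  0.0544  0.0007]
 [ 0.0007 -0.001  -1.    ]] [ 0.5255  0.5348 -0.9082] 40.928088426589966
(200, 200, 3)
```

View pics/m2.png

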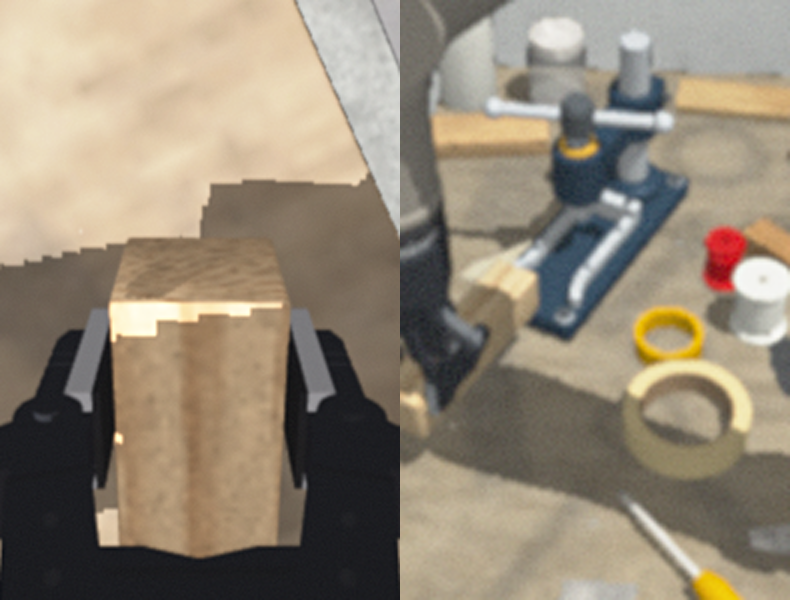

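The bar is held squarely, and its leading end is near the press mouth. I'll refine the press pose from the earlier wrist frames by overlaying the model.

Run:
```python
from h import *
p=[.5928,-.1006,-1.5174]
C0=cam("wrist",dict(ee_pos=np.array([.6495,0,.2305]),tcp_rot=np.array([[-1e-4,1,-.0015],[1,1e-4,-1e-4],[-1e-4,-.0015,-1]])))
C1=cam("wrist",dict(ee_pos=np.array([.5163,.1481,.2163]),tcp_rot=np.array([[-0.3272,0.945,0.0009],[0.945,0.3272,-0.0009],[-0.0011,0.0005,-1]])))
out=[]
for C,f,x0,y0 in((C0,"wrist0",215,165),(C1,"w1",275,285)):
    im=cv2.imread(f"pics/{f}.png")[y0:y0+115,x0:x0+110]; im=cv2.resize(im,None,fx=3.6,fy=5,interpolation=cv2.INTER_CUBIC) if 0 else cv2.resize(im,(396,414),interpolation=cv2.INTER_CUBIC)
    def L(M,c):
        q=((proj(C,place(p,np.array(M)))-[x0-.5,y0-.5])*3.6).astype(int); cv2.polylines(im,[q],False,c,1)
    L([(-.09,-.043,.022),(-.09,.043,.022),(.135,.043,.022)],(0,255,255)); L([(-.09,-.043,.022),(.135,-.043,.022)],(0,255,255))
    for k in(1,-1):L([(-.067,k*.030,.034),(-.044,k*.021,.034),(.045,k*.021,.034)],(0,0,255))
    out.append(im)
cv2.imwrite("pics/ov.png",np.hstack(out))
```

```text
(no output)
```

View pics/ov.png

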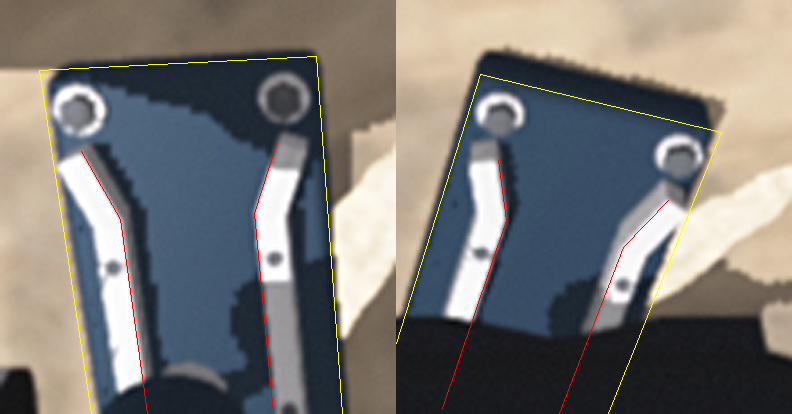

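The model overlay matches the guide strips within about 1 mm. I'll lower to just above bed height with a 3 mm lateral correction.

Request:
step_arm:
  motion: [30, 0, 0.02, 0, 0, 0, 0, 30, 0, 0.02, 0.08, 0, 0, 0, 30, 0, 0.02, 0.15, 0, 0, 0, 30, 0, 0.02, 0.15, 0, 0, 0, 30, 0, 0.02, 0.15, 0, 0, 0]

```text
time_s: 3.92
ee_pos: [0.5812, 0.1357, 0.0421]
tcp_rot: [[-0.052, 0.999, -0.0], [0.999, 0.052, -0.0], [-0.0, -0.0, -1.0]]
wrist_force: [0.6, 0.7, -1.6]
width: 0.0369
grip_force: 40.9
```

Run:
```python
from h import *
s=ctrl.sense();print(s["ee_pos"],s["wrist_force"],s["moment"])
a=ctrl.read_camera("side");b=ctrl.read_camera("scene")
f=lambda i:cv2.resize(i,(390,390),interpolation=cv2.INTER_CUBIC)
cv2.imwrite("pics/m3.png",np.hstack([f(a[165:265,270:370]),f(b[160:260,260:360])]))
```

```text
[0.5812 0.1357 0.0421] [ 0.625   0.668  -1.6285] [0.1136 0.0025 0.0167]
```

View pics/m3.png

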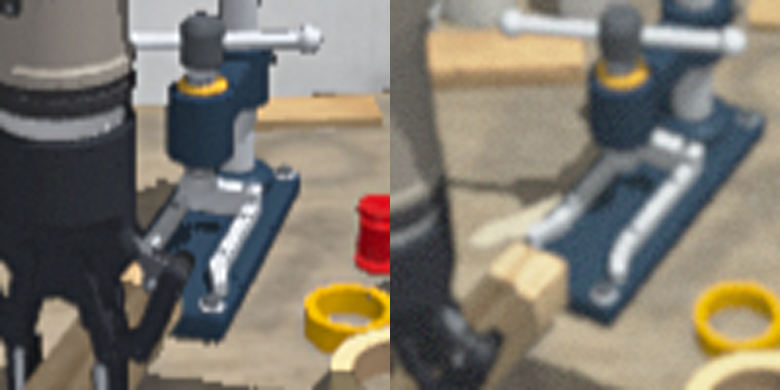

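Request:
step_arm:
  motion: [30, -0.1, -0.005, 0, 0, 0, 0, 30, -0.2, -0.005, 0, 0, 0, 0, 30, -0.27, -0.005, 0, 0, 0, 0, 30, -0.34, -0.005, 0, 0, 0, 0, 30, -0.34, -0.005, 0, 0, 0, 0]

```text
time_s: 4.65
ee_pos: [0.5833, 0.0832, 0.0424]
tcp_rot: [[-0.05, 0.999, 0.0], [0.999, 0.05, -0.001], [-0.001, 0.0, -1.0]]
wrist_force: [0.5, 0.1, -1.4]
width: 0.0371
grip_force: 40.9
```

Request:
step_arm:
  motion: [30, -0.09, 0, 0, 0, 0, 0, 30, -0.18, 0, 0, 0, 0, 0, 30, -0.27, 0, 0, 0, 0, 0, 30, -0.36, 0, 0, 0, 0, 0, 30, -0.36, 0, 0, 0, 0, 0]

```text
time_s: 5.28
ee_pos: [0.586, 0.0286, 0.0424]
tcp_rot: [[-0.049, 0.999, 0.0], [0.999, 0.049, -0.001], [-0.001, 0.0, -1.0]]
wrist_force: [-0.6, -0.6, -1.6]
width: 0.0372
grip_force: 40.9
```

Request:
step_arm:
  motion: [30, 0, 0, 0.013, 0, 0, 0, 30, 0, 0, 0.026, 0, 0, 0, 30, 0, 0, 0.026, 0, 0, 0]

```text
time_s: 5.65
ee_pos: [0.586, 0.0319, 0.0388]
tcp_rot: [[-0.053, 0.999, 0.0], [0.999, 0.053, 0.001], [0.001, 0.0, -1.0]]
wrist_force: [-1.4, 0.3, 2.4]
width: 0.0373
grip_force: 41.3
```

Request:
step_arm:
  motion: [60, 0, 0, 0, 0, 0, 0, 60, 0, 0, 0, 0, 0, 0, 60, 0, 0, 0, 0, 0, 0, 60, 0, 0, -0.2, 0, 0, 0, 30, 0, 0, -0.45, 0, 0, 0, 0, 0.25, 0, -0.45, 0, 0, 0, 0, 0.45, 0, -0.45, 0, 0, 0, 0, 0.45, 0, -0.45, 0, 0, 0]

```text
time_s: 6.65
ee_pos: [0.5821, 0.1019, 0.106]
tcp_rot: [[-0.057, 0.998, 0.0], [0.998, 0.057, 0.002], [0.002, 0.0, -1.0]]
wrist_force: [0.3, -0.5, 0.3]
width: -0.0
grip_force: 0.0
```

Run:
```python
from h import *
s=ctrl.sense();print(s["ee_pos"],s["tcp_rot"],s["wrist_force"],s["width"])
C=cam("wrist",s)
cv2.imwrite("pics/w4.png",ctrl.read_camera("wrist"))
p=[.5928,-.1006,-1.5174]
print(proj(C,place(p,[(-.1519,.019,.06),(-.1519,-.019,.06),(-.09,.043,.022),(-.09,-.043,.022)])))
```

```text
[0.5821 0.1019 0.106 ] [[-0.0571  0.9984  0.0002]
 [ 0.9984  0.0571  0.0019]
 [ 0.0019  0.0004 -1.    ]] [ 0.2851 -0.4712  0.303 ] -6.908605397757235e-06
[[346.4626 301.8124]
 [290.4928 301.6777]
 [368.9662 336.8968]
 [267.7146 336.6761]]
```

View pics/w4.png

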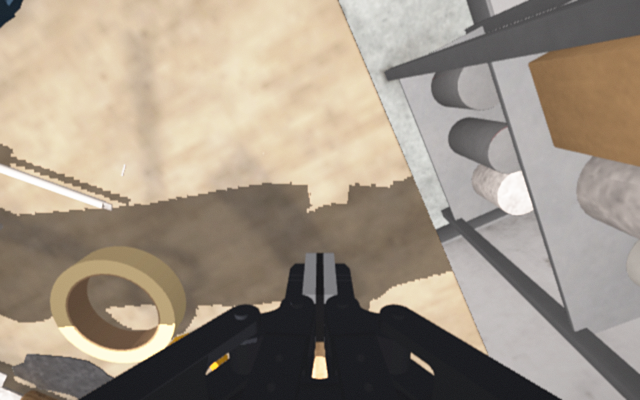

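The roll of tape is at (118,310), undisturbed, and the press is out of this view. Next I'll lower behind the bar's end and push it home.

Request:
step_arm:
  motion: [0, 0, 0, 0.25, 0, 0, 0, 0, 0, 0, 0.49, 0, 0, 0, 0, 0, 0, 0.49, 0, 0, 0, 0, -0.12, 0, 0.49, 0, 0, 0, 0, -0.2, 0, 0.49, 0, 0, 0, 0, -0.28, 0, 0.49, 0, 0, 0, 0, -0.35, 0, 0.49, 0, 0, 0, 0, -0.35, 0, 0.49, 0, 0, 0]

```text
time_s: 7.7
ee_pos: [0.5854, 0.0442, 0.0327]
tcp_rot: [[-0.05, 0.999, 0.001], [0.999, 0.05, -0.001], [-0.001, 0.001, -1.0]]
wrist_force: [-0.3, 1.0, 0.3]
width: -0.0001
grip_force: 0.0
```

Request:
step_arm:
  motion: [0, -0.04, 0, 0, 0, 0, 0, 0, -0.08, 0, 0, 0, 0, 0, 0, -0.12, 0, 0, 0, 0, 0, 0, -0.14, 0, 0, 0, 0, 0, 0, -0.14, 0, 0, 0, 0, 0]

```text
time_s: 8.32
ee_pos: [0.5861, 0.0239, 0.0323]
tcp_rot: [[-0.051, 0.999, -0.0], [0.999, 0.051, -0.001], [-0.001, -0.0, -1.0]]
wrist_force: [-0.2, 0.5, -0.0]
width: -0.0003
grip_force: 0.0
```

Request:
step_arm:
  motion: [0, -0.01, 0, 0, 0, 0, 0, 0, -0.02, 0, 0, 0, 0, 0, 0, -0.02, 0, 0, 0, 0, 0]

```text
time_s: 8.7
ee_pos: [0.5862, 0.0225, 0.0323]
tcp_rot: [[-0.052, 0.999, -0.0], [0.999, 0.052, 0.001], [0.001, -0.0, -1.0]]
wrist_force: [-0.4, 3.0, 0.2]
width: -0.0001
grip_force: 1.2
```

Request:
step_arm:
  motion: [0, -0.01, 0, 0, 0, 0, 0, 0, -0.02, 0, 0, 0, 0, 0, 0, -0.02, 0, 0, 0, 0, 0]

```text
time_s: 9.07
ee_pos: [0.5862, 0.0225, 0.0324]
tcp_rot: [[-0.054, 0.999, -0.001], [0.999, 0.054, 0.004], [0.004, -0.0, -1.0]]
wrist_force: [-0.6, 7.3, 0.1]
width: -0.0002
grip_force: 3.7
```

The bar is home: force rises with no further motion. I'll retract, rise above the T-bar and start turning the wrist toward the left-hand ball.

Request:
step_arm:
  motion: [0, 0.1, 0, 0, 0, 0, 0, 0, 0.2, 0, 0, 0, 0, 0, 0, 0.2, 0, -0.35, 0, 0, 0, 0, 0.2, 0, -0.7, 0, 0, 0, 0, 0.2, 0, -1, 0, 0, 0, 0, 0.2, 0, -1, 0, 0, 0]

```text
time_s: 9.82
ee_pos: [0.588, 0.0494, 0.187]
tcp_rot: [[-0.052, 0.999, 0.009], [0.999, 0.052, 0.001], [0.0, 0.009, -1.0]]
wrist_force: [1.5, -0.6, -0.6]
width: -0.0001
grip_force: 0.0
```

Request:
step_arm:
  motion: [40, 0, 0, -0.3, 0, 0, -0.1, 40, 0, 0, -0.5, 0, 0, -0.22, 40, 0, 0, -0.5, 0, 0, -0.34, 40, 0, 0, -0.5, 0, 0, -0.46, 40, 0, 0, -0.5, 0, 0, -0.58, 40, 0, 0, -0.5, 0, 0, -0.7, 40, 0, 0, -0.5, 0, 0, -0.7]

```text
time_s: 10.7
ee_pos: [0.5844, 0.0487, 0.2561]
tcp_rot: [[-0.913, 0.409, -0.002], [0.409, 0.913, -0.0], [0.002, -0.001, -1.0]]
wrist_force: [-0.8, -0.6, -0.1]
width: 0.0398
grip_force: 0.0
```

```bash
cat >> h.py <<'E'
AX=np.array([.5925,-.1015])
def go(r,ang,z,s=None):
    "tool-frame shares to bring TCP to radius r, angle ang(deg) round the screw, tool x outward"
    s=s or ctrl.sense(); R=s["tcp_rot"]; a=np.radians(ang)
    d=np.r_[AX+r*np.array([np.cos(a),np.sin(a)]),z]-s["ee_pos"]
    yaw=np.degrees(np.arctan2(R[1,0],R[0,0])); w=(ang-yaw+180)%360-180
    print("t",s["time_s"],"yaw",yaw,"j7",s["joints"][6],"shift",(R.T@d/.15).round(3),"wz",round(-w/90,3))
E
python3 -c "
from h import *
go(.048,204.8,.25)"
```

```text
t 10.7 yaw 155.8652698051585 j7 0.9455001887813006 shift [-0.249 -1.133  0.042] wz -0.544
```

Request:
step_arm:
  motion: [40, -0.06, -0.3, 0, 0, 0, -0.11, 40, -0.12, -0.6, 0, 0, 0, -0.22, 40, -0.25, -0.9, 0, 0, 0, -0.33, 40, -0.25, -1, 0, 0, 0, -0.44, 40, -0.25, -1, 0, 0, 0, -0.544, 40, -0.25, -1, 0, 0, 0, -0.544, 40, -0.25, -1, 0, 0, 0, -0.544]

```text
time_s: 11.58
ee_pos: [0.5581, -0.1031, 0.257]
tcp_rot: [[-0.908, -0.419, -0.001], [-0.419, 0.908, 0.0], [0.0, 0.0, -1.0]]
wrist_force: [0.8, 0.7, -0.1]
width: 0.04
grip_force: 0.0
```

```bash
python3 -c "
from h import *
s=ctrl.sense()
go(.048,204.8,.15,s)
cv2.imwrite('pics/w5.png',ctrl.read_camera('wrist'))
C=cam('wrist',s);print(proj(C,[[.527,-.132,.1705],[.657,-.072,.1705],[.5925,-.1015,.17]]))"
```

```text
t 11.575 yaw -155.22874403488223 j7 2.0612349278949083 shift [ 0.107 -0.087  0.714] wz -0.0
[[299.3258 154.5142]
 [302.7028 322.8684]
 [301.5307 246.8015]]
```

Request:
step_arm:
  motion: [40, 0.107, -0.087, 0, 0, 0, 0, 40, 0.107, -0.087, 0.2, 0, 0, 0, 40, 0.107, -0.087, 0.4, 0, 0, 0, 40, 0.107, -0.087, 0.6, 0, 0, 0, 40, 0.107, -0.087, 0.71, 0, 0, 0, 40, 0.107, -0.087, 0.71, 0, 0, 0]

```text
time_s: 12.38
ee_pos: [0.5485, -0.1217, 0.15]
tcp_rot: [[-0.907, -0.421, -0.002], [-0.421, 0.907, 0.0], [0.002, 0.001, -1.0]]
wrist_force: [-0.4, 0.9, 0.7]
width: 0.0404
grip_force: 0.0
```

Request:
step_arm:
  motion: [8, 0, 0, 0, 0, 0, 0, 8, 0, 0, 0, 0, 0, 0, 8, 0, 0, 0, 0, 0, 0, 14, 0, 0, 0, 0, 0, 0, 14, 0, 0, 0, 0, 0, 0]
  squeeze: 20

```text
time_s: 13.0
ee_pos: [0.5488, -0.1219, 0.1508]
tcp_rot: [[-0.907, -0.422, -0.0], [-0.422, 0.907, 0.0], [0.0, 0.0, -1.0]]
wrist_force: [1.2, -0.4, 0.1]
width: 0.014
grip_force: 0.0
```

```bash
python3 -c "
from h import *
go(.048,204.8,.15)
s=ctrl.sense();print(s['ee_pos'],s['width'],s['grip_force'])
# arc in tool axes from start angle, tool x outward, r
r=.048
for d in range(10,90,10):
    t=np.radians(d); print(d,((r*np.cos(t)-r)/.15).round(3),(r*np.sin(t)/.15).round(3),round(d/90,3))"
```

```text
t 13.0 yaw -155.0515955360802 j7 2.080382275388125 shift [-0.001  0.001  0.005] wz 0.002
[ 0.5488 -0.1219  0.1508] 0.01397486109413 0.0
10 -0.005 0.056 0.111
20 -0.019 0.109 0.222
30 -0.043 0.16 0.333
40 -0.075 0.206 0.444
50 -0.114 0.245 0.556
60 -0.16 0.277 0.667
70 -0.211 0.301 0.778
80 -0.264 0.315 0.889
```

Request:
step_arm:
  motion: [14, -0.005, 0.056, 0, 0, 0, 0.111, 14, -0.019, 0.109, 0, 0, 0, 0.222, 14, -0.043, 0.16, 0, 0, 0, 0.333]

```text
time_s: 13.38
ee_pos: [0.5449, -0.0984, 0.1507]
tcp_rot: [[-0.996, 0.094, 0.0], [0.094, 0.996, -0.001], [-0.001, -0.001, -1.0]]
wrist_force: [1.0, -1.8, -0.6]
width: 0.0146
grip_force: 1.0
```

```bash
cat >> h.py <<'E'
def feel():
    s=ctrl.sense();R=s["tcp_rot"];d=s["ee_pos"][:2]-AX
    print("t",s["time_s"],"r",np.hypot(*d),"ang",np.degrees(np.arctan2(d[1],d[0]))%360,"yaw",np.degrees(np.arctan2(R[1,0],R[0,0]))%360,"F tool",R.T@s["wrist_force"],"M",s["moment"][2],"z",s["ee_pos"][2],"w",s["width"],s["grip_force"])
E
python3 -c "
from h import *
feel()
cv2.imwrite('pics/w6.png',ctrl.read_camera('wrist')[200:400,180:460]);cv2.imwrite('pics/sd6.png',ctrl.read_camera('side'))
a=cv2.imread('pics/w6.png');b=cv2.imread('pics/sd6.png')[130:230,250:390]
cv2.imwrite('pics/m6.png',np.vstack([cv2.resize(a,(420,300)),cv2.resize(b,(420,300),interpolation=cv2.INTER_CUBIC)]))"
```

```text
t 13.375 r 0.04774824165184207 ang 176.3155585797451 yaw 174.61171871863783 F tool [-1.1525 -1.6834  0.6168] M -0.004112565789168229 z 0.1507171706824562 w 0.014640900912396967 1.0150263458490372
```

View pics/m6.png

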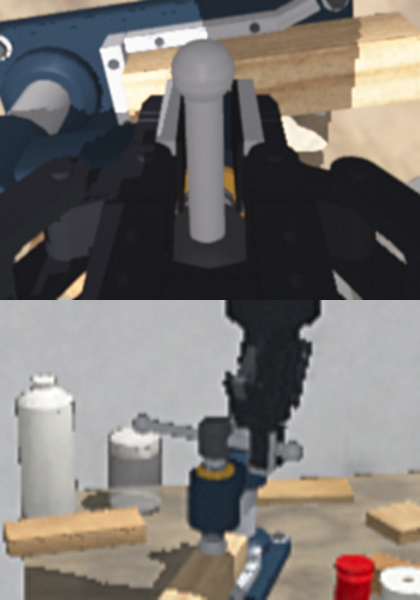

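The bar is between the pads just inside the ball at (203,70), and the handle is turning with it. The bar end lies against the stop under the foot. I'll continue around the front.

Request:
step_arm:
  motion: [14, -0.005, 0.056, 0, 0, 0, 0.111, 14, -0.019, 0.109, 0, 0, 0, 0.222, 14, -0.043, 0.16, 0, 0, 0, 0.333, 14, -0.075, 0.206, 0, 0, 0, 0.444, 14, -0.114, 0.245, 0, 0, 0, 0.556, 14, -0.16, 0.277, 0, 0, 0, 0.667, 14, -0.211, 0.301, 0, 0, 0, 0.778, 14, -0.264, 0.315, 0, 0, 0, 0.889]

```text
time_s: 14.48
ee_pos: [0.5871, -0.0546, 0.1501]
tcp_rot: [[-0.084, 0.996, -0.004], [0.996, 0.084, -0.0], [-0.0, -0.004, -1.0]]
wrist_force: [-2.0, -1.3, -0.2]
width: 0.0141
grip_force: 1.0
```

```bash
python3 -c "
from h import *
feel()"
```

```text
t 14.475 r 0.047213580033565135 ang 96.61526422747458 yaw 94.80398426223472 F tool [-1.0942 -2.0948  0.2288] M 0.06911263169363548 z 0.15006524982966427 w 0.014120152872274989 0.9768930450081825
```

Request:
step_arm:
  motion: [14, -0.005, 0.056, 0, 0, 0, 0.111, 14, -0.019, 0.109, 0, 0, 0, 0.222, 14, -0.043, 0.16, 0, 0, 0, 0.333, 14, -0.075, 0.206, 0, 0, 0, 0.444, 14, -0.114, 0.245, 0, 0, 0, 0.556, 14, -0.16, 0.277, 0, 0, 0, 0.667, 14, -0.211, 0.301, 0, 0, 0, 0.778, 14, -0.264, 0.315, 0, 0, 0, 0.889]

```text
time_s: 15.48
ee_pos: [0.6386, -0.0874, 0.1499]
tcp_rot: [[0.966, 0.257, -0.002], [0.257, -0.966, 0.003], [-0.001, -0.003, -1.0]]
wrist_force: [0.4, 2.2, -1.5]
width: 0.0143
grip_force: 1.1
```

```bash
python3 -c "
from h import *
feel()"
```

```text
t 15.475 r 0.04816529452538434 ang 16.97194688567017 yaw 14.891975340162833 F tool [ 0.9575 -2.042   1.4786] M 0.05950241674522789 z 0.14990812969184025 w 0.01433919582016489 1.0771644115447998
```

Request:
step_arm:
  motion: [40, 0, 0, 0, 0, 0, 0, 40, 0, 0, -0.3, 0, 0, 0, 40, 0, 0, -0.6, 0, 0, -0.11, 40, -0.2, 0, -0.6, 0, 0, -0.22, 40, -0.4, 0, -0.6, 0, 0, -0.33, 40, -0.64, 0, -0.6, 0, 0, -0.44, 40, -0.64, 0, -0.6, 0, 0, -0.55, 40, -0.64, 0, -0.6, 0, 0, -0.66]

```text
time_s: 16.48
ee_pos: [0.5455, -0.1143, 0.2413]
tcp_rot: [[0.26, 0.966, 0.001], [0.966, -0.26, 0.0], [0.0, 0.001, -1.0]]
wrist_force: [0.1, -0.1, -1.2]
width: 0.0396
grip_force: 0.0
```

Request:
step_arm:
  motion: [40, 0, 0, 0, 0, 0, -0.11, 40, 0, 0, 0, 0, 0, -0.22, 40, 0, 0, 0, 0, 0, -0.33, 40, 0, 0, 0, 0, 0, -0.44, 40, 0, 0, 0, 0, 0, -0.55, 40, 0, 0, 0, 0, 0, -0.66, 40, 0, 0, 0, 0, 0, -0.77, 40, 0, 0, 0, 0, 0, -0.88]

```text
time_s: 17.48
ee_pos: [0.5459, -0.1142, 0.2411]
tcp_rot: [[-0.9, 0.436, 0.0], [0.436, 0.9, -0.0], [-0.0, -0.0, -1.0]]
wrist_force: [0.8, 0.1, -0.4]
width: 0.0399
grip_force: 0.0
```

```bash
python3 -c "
from h import *
go(.048,198.8,.148)"
```

```text
t 17.475 yaw 154.16604537365535 j7 1.268299053225715 shift [-0.015 -0.013  0.62 ] wz -0.496
```

Request:
step_arm:
  motion: [40, -0.015, -0.013, 0, 0, 0, -0.11, 40, -0.015, -0.013, 0, 0, 0, -0.22, 40, -0.015, -0.013, 0, 0, 0, -0.33, 40, -0.015, -0.013, 0, 0, 0, -0.44, 40, -0.015, -0.013, 0.2, 0, 0, -0.496, 40, -0.015, -0.013, 0.45, 0, 0, -0.496, 40, -0.015, -0.013, 0.62, 0, 0, -0.496, 40, -0.015, -0.013, 0.62, 0, 0, -0.496]

```text
time_s: 18.48
ee_pos: [0.5454, -0.1166, 0.1461]
tcp_rot: [[-0.949, -0.316, -0.005], [-0.316, 0.949, 0.001], [0.004, 0.002, -1.0]]
wrist_force: [-0.2, -0.2, -0.3]
width: 0.0399
grip_force: 0.0
```

Request:
step_arm:
  motion: [14, 0, 0, 0, 0, 0, 0, 14, 0, 0, 0, 0, 0, 0, 14, 0, 0, 0, 0, 0, 0]

```text
time_s: 18.85
ee_pos: [0.5485, -0.1175, 0.1493]
tcp_rot: [[-0.95, -0.312, 0.003], [-0.312, 0.95, -0.001], [-0.003, -0.002, -1.0]]
wrist_force: [0.7, -2.7, 1.6]
width: 0.0139
grip_force: 0.8
```

Request:
step_arm:
  motion: [14, -0.005, 0.056, 0, 0, 0, 0.111, 14, -0.019, 0.109, 0, 0, 0, 0.222, 14, -0.043, 0.16, 0, 0, 0, 0.333, 14, -0.075, 0.206, 0, 0, 0, 0.444, 14, -0.114, 0.245, 0, 0, 0, 0.556]

```text
time_s: 19.48
ee_pos: [0.5527, -0.0775, 0.1487]
tcp_rot: [[-0.846, 0.533, 0.002], [0.533, 0.846, -0.001], [-0.002, -0.0, -1.0]]
wrist_force: [1.0, -2.4, -0.2]
width: 0.0138
grip_force: 1.0
```

```bash
python3 -c "
from h import *
feel()"
```

```text
t 19.475 r 0.046493241658296915 ang 148.95470306803776 yaw 147.80948040040755 F tool [-2.1491 -1.523   0.1989] M 0.005626400625458831 z 0.1486989743846405 w 0.013799074393409331 0.9936792030930519
```

Request:
step_arm:
  motion: [14, -0.005, 0.056, 0, 0, 0, 0.111, 14, -0.019, 0.109, 0, 0, 0, 0.222, 14, -0.043, 0.16, 0, 0, 0, 0.333]

```text
time_s: 19.85
ee_pos: [0.57, -0.0605, 0.1483]
tcp_rot: [[-0.467, 0.884, -0.0], [0.884, 0.467, -0.001], [-0.001, -0.001, -1.0]]
wrist_force: [-1.2, -1.3, -0.4]
width: 0.0138
grip_force: 1.0
```

```bash
python3 -c "
from h import *
feel()"
```

```text
t 19.85 r 0.04671394077319071 ang 118.75088589191908 yaw 117.84353137534981 F tool [-0.6072 -1.6412  0.409 ] M 0.07066957857078399 z 0.14830634903417647 w 0.013848653509119065 0.9901633858680725
```

Request:
step_arm:
  motion: [14, -0.005, 0.056, 0, 0, 0, 0.111, 14, -0.019, 0.109, 0, 0, 0, 0.222, 14, -0.043, 0.16, 0, 0, 0, 0.333]

```text
time_s: 20.23
ee_pos: [0.5932, -0.0546, 0.1479]
tcp_rot: [[0.037, 0.999, -0.003], [0.999, -0.037, -0.001], [-0.001, -0.003, -1.0]]
wrist_force: [-2.9, -2.2, 0.7]
width: 0.0143
grip_force: 1.5
```

```bash
python3 -c "
from h import *
feel()"
```

```text
t 20.225 r 0.04691154527180191 ang 89.12715069326379 yaw 87.8891054981514 F tool [-2.2988 -2.8477 -0.6967] M 0.04382057610053744 z 0.14794620148085885 w 0.014260622545128561 1.5297405794262886
```

Request:
step_arm:
  motion: [14, -0.005, 0.056, 0, 0, 0, 0.111, 14, -0.019, 0.109, 0, 0, 0, 0.222]

```text
time_s: 20.48
ee_pos: [0.6087, -0.0573, 0.1477]
tcp_rot: [[0.376, 0.927, -0.005], [0.927, -0.376, 0.001], [-0.001, -0.005, -1.0]]
wrist_force: [-3.6, -0.5, 1.5]
width: 0.0139
grip_force: 2.2
```

```bash
python3 -c "
from h import *
feel()"
```

```text
t 20.475 r 0.04707299613393512 ang 69.81315633793355 yaw 67.92897949655281 F tool [-1.865  -3.149  -1.4613] M 0.07210379864217141 z 0.14768920901827562 w 0.013942545742376293 2.1500759571790695
```

Request:
step_arm:
  motion: [14, -0.0, 0.028, 0, 0, 0, 0.056, 14, -0.005, 0.056, 0, 0, 0, 0.111]

```text
time_s: 20.72
ee_pos: [0.6159, -0.0605, 0.1475]
tcp_rot: [[0.528, 0.849, -0.006], [0.849, -0.528, 0.001], [-0.002, -0.005, -1.0]]
wrist_force: [-4.4, 1.7, 1.3]
width: 0.0139
grip_force: 2.3
```

```bash
python3 -c "
from h import *
feel()"
```

```text
t 20.725 r 0.047187867659634425 ang 60.25557255752835 yaw 58.121179907412824 F tool [-0.9099 -4.6055 -1.3017] M 0.03579759151660904 z 0.14752522425783646 w 0.01390298065084657 2.3287276178598404
```

Request:
step_arm:
  motion: [14, -0.0, 0.028, 0, 0, 0, 0.056, 14, -0.005, 0.056, 0, 0, 0, 0.111]

```text
time_s: 20.98
ee_pos: [0.6225, -0.0649, 0.1475]
tcp_rot: [[0.667, 0.745, -0.006], [0.745, -0.667, 0.003], [-0.002, -0.006, -1.0]]
wrist_force: [-5.2, 2.2, 1.6]
width: 0.0138
grip_force: 2.5
```

```bash
python3 -c "
from h import *
feel()"
```

```text
t 20.975 r 0.04736143755521923 ang 50.6933099990597 yaw 48.14692525984056 F tool [-1.7824 -5.3564 -1.5532] M 0.033615650769879664 z 0.14745173328860572 w 0.013849469818139162 2.496032863855362
```

Request:
step_arm:
  motion: [14, -0.0, 0.028, 0, 0, 0, 0.056, 14, -0.005, 0.056, 0, 0, 0, 0.111]

```text
time_s: 21.22
ee_pos: [0.6283, -0.0701, 0.1473]
tcp_rot: [[0.786, 0.618, -0.006], [0.618, -0.786, 0.004], [-0.003, -0.007, -1.0]]
wrist_force: [-5.2, 2.4, 1.5]
width: 0.0142
grip_force: 2.7
```

```bash
python3 -c "
from h import *
feel()"
```

```text
t 21.225 r 0.04759708004098133 ang 41.23783048804895 yaw 38.191767056349704 F tool [-2.5907 -5.1023 -1.426 ] M 0.05683060268243308 z 0.14734293335644255 w 0.014156538249912151 2.6901914924383163
```

Request:
step_arm:
  motion: [14, -0.0, 0.028, 0, 0, 0, 0.056, 14, -0.005, 0.056, 0, 0, 0, 0.111]

```text
time_s: 21.48
ee_pos: [0.6331, -0.0763, 0.1473]
tcp_rot: [[0.881, 0.473, -0.006], [0.473, -0.881, 0.005], [-0.003, -0.007, -1.0]]
wrist_force: [-4.4, 4.3, 0.8]
width: 0.0141
grip_force: 3.1
```

```bash
python3 -c "
from h import *
feel()"
```

```text
t 21.475 r 0.047827614640413234 ang 31.813342199522246 yaw 28.232012282402216 F tool [-1.8672 -5.9356 -0.7079] M 0.0861383926748433 z 0.14726601881870555 w 0.014099357348853224 3.061630502343178
```

Request:
step_arm:
  motion: [14, -0.0, 0.028, 0, 0, 0, 0.056, 14, -0.005, 0.056, 0, 0, 0, 0.111]

```text
time_s: 21.72
ee_pos: [0.6369, -0.0831, 0.1472]
tcp_rot: [[0.95, 0.314, -0.005], [0.314, -0.95, 0.006], [-0.003, -0.007, -1.0]]
wrist_force: [-2.9, 5.2, 1.0]
width: 0.0144
grip_force: 3.2
```

```bash
python3 -c "
from h import *
feel()"
```

```text
t 21.725 r 0.048063337081735866 ang 22.551257181200675 yaw 18.278842392373637 F tool [-1.1285 -5.8911 -0.9561] M 0.052288302955778916 z 0.1472373441134868 w 0.014361230374643685 3.245873674750328
```

Request:
step_arm:
  motion: [14, -0.0, 0.028, 0, 0, 0, 0.056, 14, -0.005, 0.056, 0, 0, 0, 0.111]

```text
time_s: 21.98
ee_pos: [0.6394, -0.0903, 0.1471]
tcp_rot: [[0.989, 0.145, -0.004], [0.145, -0.989, 0.007], [-0.003, -0.008, -1.0]]
wrist_force: [-2.5, 6.6, 0.1]
width: 0.0141
grip_force: 3.7
```

```bash
python3 -c "
from h import *
feel()"
```

```text
t 21.975 r 0.04824532037539363 ang 13.482797352418832 yaw 8.329219680581625 F tool [-1.526  -6.9429 -0.0901] M 0.08351831191158836 z 0.1471496745769583 w 0.014072563635758912 3.7401996552944183
```

Request:
step_arm:
  motion: [14, -0.0, 0.028, 0, 0, 0, 0.056, 14, -0.005, 0.056, 0, 0, 0, 0.111]

```text
time_s: 22.22
ee_pos: [0.6408, -0.0978, 0.1471]
tcp_rot: [[1.0, -0.028, -0.003], [-0.028, -1.0, 0.008], [-0.003, -0.008, -1.0]]
wrist_force: [-0.6, 7.9, -1.4]
width: 0.0141
grip_force: 3.8
```

```bash
python3 -c "
from h import *
feel()"
```

```text
t 22.225 r 0.04840295193613943 ang 4.402597036945299 yaw 358.384262038415 F tool [-0.83   -7.8534  1.4862] M 0.10618348210200831 z 0.1471480745002451 w 0.01407722078323528 3.7504591047763824
```

```bash
cat >> h.py <<'E'
def push():
    s=ctrl.sense();R=s["tcp_rot"];d=np.r_[s["ee_pos"][:2]-AX,0]
    T=np.cross(d,s["wrist_force"])[2]+s["moment"][2]
    print("t",s["time_s"],"ang",np.degrees(np.arctan2(d[1],d[0])),"yaw",np.degrees(np.arctan2(R[1,0],R[0,0])),"r",np.hypot(*d[:2]),"push at bar end",T/.07,"M",s["moment"][2],"F",R.T@s["wrist_force"])
E
python3 -c "
from h import *
push()"
```

```text
t 22.225 ang 4.402597036945299 yaw -1.6157379615850376 r 0.04840295193613943 push at bar end 6.98601272188215 M 0.10618348210200831 F [-0.83   -7.8534  1.4862]
```

Request:
step_arm:
  motion: [14, -0.0, 0.028, 0, 0, 0, 0.03, 14, -0.005, 0.056, 0, 0, 0, 0.08]

```text
time_s: 22.48
ee_pos: [0.6411, -0.1052, 0.1471]
tcp_rot: [[0.988, -0.152, 0.0], [-0.152, -0.988, 0.009], [-0.001, -0.009, -1.0]]
wrist_force: [2.8, 8.1, -3.4]
width: 0.0142
grip_force: 4.1
```

```bash
python3 -c "
from h import *
push()"
```

```text
t 22.475 ang -4.400264789323943 yaw -8.747021689792746 r 0.04878985286999437 push at bar end 6.697952858379562 M 0.06201521452299447 F [ 1.5676 -8.4514  3.4372]
```

Request:
step_arm:
  motion: [14, -0.001, 0.028, 0, 0, 0, 0.05, 14, -0.007, 0.056, 0, 0, 0, 0.1]

```text
time_s: 22.72
ee_pos: [0.6402, -0.1129, 0.1471]
tcp_rot: [[0.953, -0.304, 0.003], [-0.304, -0.953, 0.009], [-0.0, -0.009, -1.0]]
wrist_force: [5.1, 9.3, -5.6]
width: 0.0139
grip_force: 4.5
```

```bash
python3 -c "
from h import *
push()"
```

```text
t 22.725 ang -13.409143322178531 yaw -17.71935025935413 r 0.04902137194897261 push at bar end 8.678954498530048 M 0.10488894869772374 F [  2.0693 -10.3863   5.648 ]
```

Request:
step_arm:
  motion: [14, -0.001, 0.028, 0, 0, 0, 0.05, 14, -0.007, 0.056, 0, 0, 0, 0.1]

```text
time_s: 22.98
ee_pos: [0.6379, -0.1203, 0.1472]
tcp_rot: [[0.893, -0.449, 0.005], [-0.449, -0.893, 0.009], [0.001, -0.01, -1.0]]
wrist_force: [8.8, 8.4, -6.3]
width: 0.0138
grip_force: 5.4
```

```bash
python3 -c "
from h import *
push()"
```

```text
t 22.975 ang -22.478235501020787 yaw -26.689076780474327 r 0.04911834022086968 push at bar end 8.720824155889229 M 0.06450715621162606 F [  4.122  -11.3852   6.3805]
```

Request:
step_arm:
  motion: [14, -0.001, 0.028, 0, 0, 0, 0.05, 14, -0.007, 0.056, 0, 0, 0, 0.1]

```text
time_s: 23.22
ee_pos: [0.6343, -0.1273, 0.1474]
tcp_rot: [[0.812, -0.583, 0.008], [-0.583, -0.812, 0.008], [0.001, -0.011, -1.0]]
wrist_force: [10.9, 8.7, -7.8]
width: 0.0136
grip_force: 6.2
```

```bash
python3 -c "
from h import *
push()"
```

```text
t 23.225 ang -31.68542249182151 yaw -35.668333650727966 r 0.049131481206371945 push at bar end 10.164680619885585 M 0.06866707614659727 F [  3.7597 -13.2919   7.9751]
```

The push is about 10 N at the bar end, so it's hand-tight. I'll back off, open and lift clear.

Request:
step_arm:
  motion: [30, 0, -0.03, 0, 0, 0, 0, 40, 0, -0.03, 0, 0, 0, 0, 40, 0, -0.03, 0, 0, 0, 0, 40, 0, -0.03, -0.3, 0, 0, 0, 40, 0, -0.03, -0.6, 0, 0, 0, 40, 0, -0.03, -0.9, 0, 0, 0, 40, 0.3, -0.03, -0.95, 0, 0, 0, 40, 0.3, -0.03, -0.95, 0, 0, 0]

```text
time_s: 24.22
ee_pos: [0.6694, -0.1607, 0.2911]
tcp_rot: [[0.808, -0.589, 0.002], [-0.589, -0.808, -0.003], [0.003, 0.001, -1.0]]
wrist_force: [-0.2, -0.4, 0.3]
width: 0.0404
grip_force: 0.0
```

```bash
python3 -c "
from h import *
s=ctrl.sense();print(s['ee_pos'],s['wrist_force'],s['time_s'])
p=[.5928,-.1006,-1.5174]
M=[(-.115,.019,.06),(-.115,-.019,.06),(-.115,-.019,.022)]
for n in('scene','side'):
    im=ctrl.read_camera(n);cv2.imwrite(f'pics/{n}9.png',im);a=cv2.imread(f'pics/{n}0.png')
    q=proj(cam(n),place(p,M));print(n,q)
    # front end of wood: bright wood-coloured pixels that differ from the first frame near the press
    d=cv2.absdiff(im,a).max(2)>40; h=cv2.cvtColor(im,cv2.COLOR_BGR2HSV); w=((h[...,0]>8)&(h[...,0]<24)&(h[...,1]>60)&(h[...,2]>90)&d).astype(np.uint8)
    x0,y0=q.min(0).astype(int)-40; sub=w[y0:y0+90,x0:x0+110]
    k,l,st,c=cv2.connectedComponentsWithStats(sub); 
    for j in np.argsort(-st[1:,4])[:2]+1: print(st[j]+[x0,y0,0,0,0])
"
```

```text
[ 0.6694 -0.1607  0.2911] [-0.156  -0.4129  0.2561] 24.225
scene [[288.2495 226.4569]
 [301.1548 232.1194]
 [301.7942 242.7127]]
[290 193  44  47 804]
[333 252  17  18  97]
side [[298.8333 233.3783]
 [314.0065 235.9119]
 [313.8902 249.7421]]
[300 207  32  42 692]
[258 202  18   7 100]
```

The bar's outline matches the predicted home position within about 2 px in both cameras, and the gripper is clear.

```bash
python3 -c "
from station import ctrl
print(ctrl.job_done())"
```

```text
the job is handed in; nothing more can be done
None
```

The job is handed in: the bar is home against the back stop and clamped hand-tight at about 10 N at the bar end, the gripper is clear, and it took about 24 s of robot time. I didn't re-check the bench bystanders at the end.

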